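# Lock the decorating turntable

### The job

The green tumbler on the decorating turntable is to be stencilled next, so lock the turntable: push the upright wooden post round until the one slot in the turntable's rim faces the brass bolt, then push the bolt by its black knob straight through the slot until the knob stops against the guide. Only push with the fingers: the tumbler rides along standing upright in the middle and is neither lifted nor shifted, and the two ink pots and the pin tin stay where they are. Finish clear of everything.

Things in the scene. Friction and masses are not known exactly. Their poses are not given: they have to be found in the camera images.
- turntable_base: grey cast foot of the turntable, fixed during a run: round foot 148 mm across and an arm that carries the bolt guide. Origin on the table, on the turntable's upright axis. Its +x runs from the guide to that axis: the way the bolt is pushed; +z up. The guide (53 x 40 mm, screw heads 51 mm above the table) spans x = -165 to -112 mm in this frame.
- turntable (a joint): angle in rad of the aluminium turntable about its upright axis (through turntable_base's origin), counter-clockwise from above positive; 0 = slot exactly in front of the bolt. Starts between 0.45 and 1.2, so it has to be turned clockwise. Stays where it is left (stiff bearing, about 2 N at the post turn it). Dished disc 184 mm across; rim 8 mm thick, its top 50 mm above the table.
- slot (a point): centre of the slot in the rim, 88 mm from the turntable's axis, 37 mm above the table; a short red line on the disc points at it. The slot is 20 mm wide between two dark round jambs (tops 52 mm above the table). The bolt enters when the turntable's angle is within about 0.09 rad of 0; its round nose then draws the turntable into line.
- post (a point): point on the axis of the upright dark-wood turning post, 75 mm above the table; post 18 mm thick, fixed to the turntable 76 mm from its axis, free to be pushed between 52 and 95 mm above the table (top at 103 mm). Seen from above it lies 105 degrees clockwise of the slot about the turntable's axis.
- lock_bolt (a joint): travel of the bolt in m: 0 = fully drawn back, 0.040 = home (the knob's brass collar against the guide). Every run starts between 0 and 0.005. Friction about 2 N, no spring: it stays where it is left. If it meets the rim beside the slot it stops at about 0.010.
- knob_face (a point): centre of the outer end face (facing away from the turntable) of the bolt's black knob, 37 mm above the table; the knob is 32 mm across and 16 mm long. The bar is 14 mm wide and 12 mm high with a rounded nose. It is pushed along +x of turntable_base.
- bolt_nose (a point): tip of the bolt's nose, 37 mm above the table, 123 mm ahead of the knob's end face; home, it stands 22 mm inside the rim
- tumbler_mid (a point): centre (half-way up) of the loose lime-green plastic tumbler, 74 mm across its mouth, 88 mm high, standing in the middle of the turntable on a rubber pad 30 mm above the table, so its mouth is 118 mm above the table; 45 g
- pad (a point): centre of the top of the rubber pad (82 mm across) in the middle of the turntable, 30 mm above the table; the tumbler stands on it
- blue_ink_mid (a point): centre of the loose screw-lid pot of blue ink with black lid, 44 mm across, 51 mm high, standing on the table
- green_ink_mid (a point): centre of the loose screw-lid pot of green ink with black lid, 44 mm across, 51 mm high, standing on the table
- pin_tin_mid (a point): centre of the loose open round metal tin with pins, 88 mm across, 26 mm high, standing on the table
Things that resemble listed ones, but are neither listed nor needed, are in the scene too. Of the things like the part that bears tumbler_mid, leave any that is purple; of the rest the larger one is meant.

How it is judged (in metres and radians):
On the way:
1. the slot stands in front of the bolt, which is not yet through it (value of joint turntable between -0.13 and 0.13 rad and value of joint lock_bolt below 0.025 m), for 0.1 s.
At the end, for the whole second after the job is handed in: The bolt is home (within 4 mm of its full 40 mm travel) through the slot, the turntable is held within 0.06 rad of the lined-up angle and at rest, the tumbler stands upright within 20 mm of the middle of the turntable, and the ink pots and the pin tin are within 15 mm of where they stood (value of joint lock_bolt above 0.036 m and value of joint turntable between -0.06 and 0.06 rad and x of bolt_nose in the frame of turntable_base above -0.067 m and velocity of joint turntable between -0.05 and 0.05 rad/s and horizontal distance between tumbler_mid and pad below 0.02 m and angle between tumbler_mid's own z axis and vertical below 0.15 rad and distance of each of blue_ink_mid, green_ink_mid, pin_tin_mid from where it was at the start of the episode below 0.015 m); the robot touches nothing.
It fails at once if the tumbler is lifted, tipped or pushed off the middle of the turntable (height (world z) of tumbler_mid above 0.085 m or angle between tumbler_mid's own z axis and vertical above 0.25 rad or horizontal distance between tumbler_mid and pad above 0.02 m).
It fails at once if an ink pot or the pin tin is lifted, knocked over or pushed away (distance of any of blue_ink_mid, green_ink_mid, pin_tin_mid from where it was at the start of the episode above 0.015 m).
It also fails if it takes over 48 s, if anything falls off the work surface, if the arm or the gripper's body presses on something with over 40 N, if the wrist force passes 120 N, or if a joint passes its speed limit or range.

### The arm

A 6-joint arm with a two-finger parallel gripper is mounted at the origin on a cart in front of the work surface, level with it; the furniture and walls round the work are solid. World frame = base frame: x ahead of the robot, y to its left, z up, the work surface at z = 0. Lengths are in m, angles in degrees, forces in N, time in s.
With the tool pointing down it reaches from about 0.3 to 0.95 m from the base axis. Payload 3.1 kg.
Tool frame: the origin (TCP) lies on the centre line of the jaws, within the pads' length; the fingertips stand 22 mm ahead of it and the grasp point (between the pads) lies 3 mm ahead of it (r.tip_extent is the distance from the TCP to the fingertips, in m); z points along the fingers, y is the line along which they close (so a half turn about z gives the same grasp; the last joint's range is limited). The gripper opens to 85 mm and grips with 20 to 120 N. Pads are 22 mm wide; open, the fingers measure 114 mm over their backs; the gripper's body (76 mm by 85 mm) begins 54 mm behind the grasp point. The pads swing forward as they close: fully open they stand 13 mm farther back than shut.
Start: joints at [-80.311, 17.653, 93.61, -0, 68.738, -3.994], TCP at [0.148, -0.607, 0.253] pointing down, gripper open.
Joint ranges: [-175.34, 175.34], [-45.06, 112.39], [2.9, 150.54], [-68.45, 248.45], [3.09, 151.38], [-168.51, 168.51]. Speed limits (degrees/s): [159.86, 159.86, 180, 180, 180, 180].

### API

Orientations are given as [roll, pitch, yaw] about the fixed x, y, z axes, in that order (R = Rz(yaw) Ry(pitch) Rx(roll)).
In Python, from cell import r, get_image, calibration gives the robot as it stands. The module is installed in compiled form; this text tells all that it offers.
- The arm moves only by the shell command python3 -m crank 'ROWS' [OPENING] [FORCE]. ROWS is JSON, a list of rows, each an object with "slide": the shift along the world's x, y, z in units of 30 cm (1.0 is 30 cm), a list of three; "dr": the turn, a rotation vector about the world's x, y, z in units of 180 degrees (1.0 is 180 degrees), a list of three. In form: [{"slide": [dx, dy, dz], "dr": [wx, wy, wz]}, ...]. A call has 1 to 20 rows; each row shifts and turns the commanded pose from where the row before left it; what a row does not reach is not made up. A row lasts 1/10 s, in which the tool goes at most 50 mm and 8.59 degrees, less where a joint would pass 70% of its speed; a pose out of reach is approached as far as the arm can. A call with a number of a shift or a turn outside -1 to 1 is refused whole. A call with a gripper value outside its range is refused whole. OPENING is the gripper's target within -1 to 1 (shut at 1, half-way at 0, fully open at -1), set as the call begins (- or left out, the last holds). The fingers move at their own pace and stop on an object; FORCE is the grip in N (left out, the last holds). Time passes only in rows, so rows that do not move let the fingers close. It gives the time, the measured TCP pose, the force, the opening and the grip force at its end, in the units of the state.
- r.sense(): the state, without advancing time (a new reading comes with each control period).
- get_image(name): name is "side" or "top"; returns (picture, depth): 480x640x3 uint8, blue, green, red; 480x640 float32, m along the optical axis (not along the pixel's ray), 0 where there is no reading.
- calibration(name): a dict with "mtx" (3x3 intrinsics, pixels), "R" (3x3) and "t" (3): a world point X has camera coordinates R X + t. Camera axes: x right, y down, z forward; pixel columns grow to the right and rows downward; lengths in m; the calibration is good to about 2 mm. A picture is of the moment at which its call begins. calibration takes no time and is no camera call.
- r.close_job(): hands the job in; it is judged then, once.
The state is a dict: "t": time; "joint_positions": joint angles; "dq": joint speeds; "tau": joint torques, N m; "ee_pos": TCP position; "tool_rot": TCP orientation; "ft_force": force on the tool from outside, world axes, zero at the start; "torque": the same for the moment, N m; "finger_gap": opening from 0.0 (shut) to 1.0 (fully open); "grip_force": force on a finger pad.
Only numpy, scipy, OpenCV 4.12 (cv2) and the standard library are available. Lean on these libraries where they do the work, as an engineer would, in place of code of your own. Each camera call takes 0.05 s, during which the arm holds its last target. There are 200 camera calls.

## Working session

There is one attempt and no reset: what is moved stays moved. The work goes in short steps, Python scripts to look and compute and a shell command to move; the robot and the scene stay as the last step left them, time stands still between calls to the robot, and variables do not carry over. Pictures are saved under pics/ and viewed, at most 10 in all, crops included, and the job is handed in when it is done.

```bash
mkdir -p pics && cat > h.py <<'E'
import numpy as np, cv2
from cell import r, get_image, calibration
def grab(n,tag):
    p,d=get_image(n); cv2.imwrite(f'pics/{tag}.png',p); np.save(f'pics/{tag}.npy',d); return p,d
def ray(n,u,v,z):
    c=calibration(n); R=np.array(c['R']); t=np.array(c['t']); K=np.array(c['mtx'])
    d=R.T@np.linalg.inv(K)@np.array([u,v,1.]); o=-R.T@t
    return o+d*(z-o[2])/d[2]
def dep(n,u,v,D):
    c=calibration(n); R=np.array(c['R']); t=np.array(c['t']); K=np.array(c['mtx'])
    return R.T@(np.linalg.inv(K)@np.array([u,v,1.])*D[int(v),int(u)]-t)
E
python3 - <<'E'
from h import *
grab('top','top0'); grab('side','side0'); print(r.sense())
for n in('top','side'):
    c=calibration(n); print(n,-np.array(c['R']).T@np.array(c['t']))
E
```

```text
{'t': 0.1, 'joint_positions': array([-8.03099691e+01,  1.77008631e+01,  9.36818868e+01,  1.34106556e-03,
        6.87384825e+01, -3.99482173e+00]), 'dq': array([ 0.02113427, -0.04208233, -0.14594933,  0.08569527, -0.08847873,
        0.01443748]), 'tau': array([ 2.98126779e-04, -4.16406548e+01, -2.77645200e+01, -1.27232815e-04,
        4.03041151e-03,  5.19145857e-06]), 'ee_pos': array([ 0.14771068, -0.60657144,  0.25215006]), 'tool_rot': array([-1.79879149e+02, -9.69152626e-03,  1.36843548e+01]), 'ft_force': array([-0.52327458,  0.39502254, -0.01155846]), 'torque': array([ 0.02657704, -0.01557753, -0.01463981]), 'grip_force': 0.0, 'finger_gap': 0.9993033062604403}
top [ 0.34540076 -0.18267946  1.10231179]
side [0.1620915  0.61867641 0.77586619]
```

View pics/top0.png

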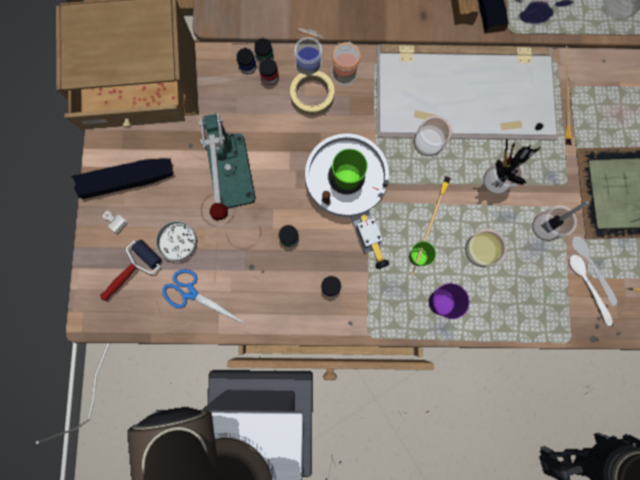

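View pics/side0.png

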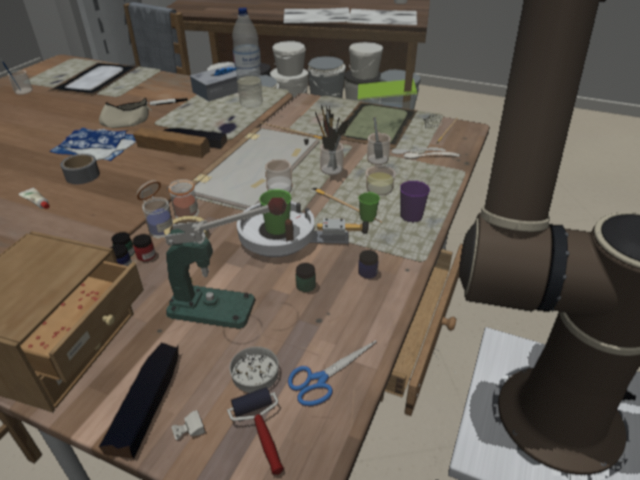

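The top view shows the turntable at about (347,175), the guide at (370,235) and the knob at (381,263). The dark post is near (326,198), the ink pots are at (289,236) and (331,287), and the tin is at (177,241). There are three tumbler-like things: lime (349,170) on the turntable, small lime (422,254) and purple (450,301). The larger non-purple one is the lime one on the turntable. I'll confirm that in an enlarged crop.

```bash
python3 - <<'E'
from h import *
p=cv2.imread('pics/top0.png'); cv2.imwrite('pics/c1.png',cv2.resize(p[125:275,270:440],None,fx=4,fy=4,interpolation=cv2.INTER_CUBIC)[:600])
D=np.load('pics/top0.npy')
for nm,u,v,z in [('axis rim',347,175,.05),('post',326,198,.103),('knob',381,264,.053),('tumbler',349,170,.118),('blue/green',289,236,.051),('ink2',331,287,.051),('tin',177,241,.026),('lever',218,211,.1),('smalllime',422,254,.06)]:
    print(nm,ray('top',u,v,z).round(3),dep('top',u,v,D).round(3))
E
```

```text
axis rim [ 0.659 -0.249  0.05 ] [ 0.663 -0.25   0.035]
post [ 0.593 -0.203  0.103] [ 0.595 -0.203  0.095]
knob [ 0.463 -0.322  0.053] [ 0.464 -0.323  0.046]
tumbler [ 0.649 -0.249  0.118] [ 0.676 -0.255  0.034]
blue/green [ 0.521 -0.125  0.051] [ 0.522 -0.125  0.048]
ink2 [ 0.413 -0.216  0.051] [ 0.413 -0.216  0.05 ]
tin [0.511 0.121 0.026] [0.515 0.128 0.001]
lever [0.563 0.02  0.1  ] [ 0.521 -0.019  0.294]
smalllime [ 0.485 -0.408  0.06 ] [ 0.493 -0.42   0.004]
```

View pics/c1.png

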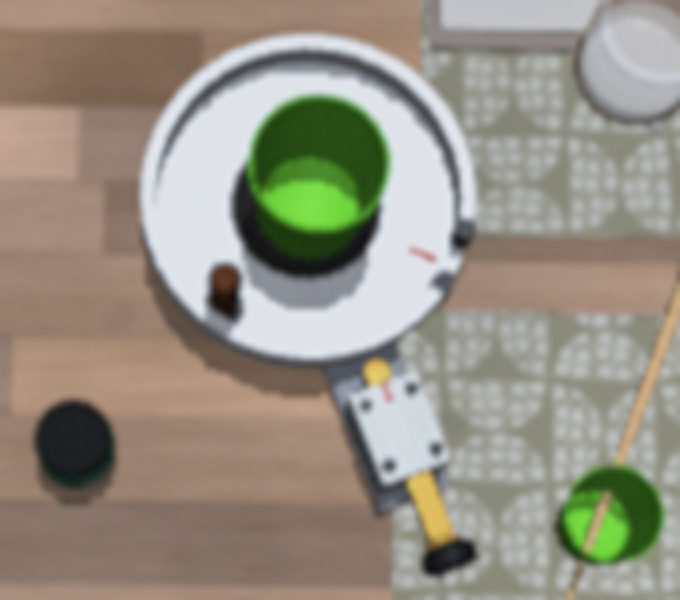

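The crop confirms that the big lime tumbler stands on the turntable's pad; the small lime one on the mat is a decoy. In the crop, the rim centre is at (307,197), the post top at (225,275), the jambs at (462,234) and (443,281), the nose at (376,372), the guide centre at (398,430) and the knob at (447,553).

```bash
python3 - <<'E'
from h import *
P=lambda x,y,z: ray('top',270+x/4,125+y/4,z)[:2]
# rim circle fit from extreme points
e=np.array([P(140,197,.05),P(475,197,.05),P(307,33,.05),P(307,362,.05)])
print('rim',e.round(3)); A=np.c_[2*e,np.ones(4)]; s=np.linalg.lstsq(A,(e**2).sum(1),rcond=None)[0]
c=s[:2]; print('c',c,'R',np.sqrt(s[2]+c@c))
post=P(225,275,.103); slot=P(452.5,257.5,.052); sc=P(398,430,.051); nose=P(376,368,.04); kn=P(447,550,.05)
pol=lambda p:(np.linalg.norm(p-c).round(4),np.degrees(np.arctan2(*(p-c)[::-1])).round(1))
for n,p in dict(post=post,slot=slot,guide=sc,nose=nose,knob=kn).items(): print(n,p.round(4),pol(p))
D=np.load('pics/top0.npy')
for q in [(289,236),(331,287)]: print(ray('top',*q,.051))
# tall things near: height map in work region
h=[]
for v in range(120,300,1):
  for u in range(180,330,1):
    if D[v,u]>0:
      w=dep('top',u,v,D)
      if w[2]>.12: h.append(w)
h=np.array(h); print(len(h)); 
for i in range(0,len(h),max(1,len(h)//25)): print(h[i].round(3))
E
```

```text
rim [[ 0.659 -0.157]
 [ 0.662 -0.341]
 [ 0.755 -0.248]
 [ 0.568 -0.249]]
c [ 0.66179038 -0.24897028] R 0.09279462518272168
post [ 0.6024 -0.203 ] (np.float64(0.0751), np.float64(142.3))
slot [ 0.6271 -0.328 ] (np.float64(0.0863), np.float64(-113.7))
guide [ 0.5314 -0.298 ] (np.float64(0.1393), np.float64(-159.4))
nose [ 0.5675 -0.2873] (np.float64(0.1018), np.float64(-157.9))
knob [ 0.4669 -0.324 ] (np.float64(0.2088), np.float64(-159.0))
[ 0.5212998  -0.12504622  0.051     ]
[ 0.41338062 -0.21613581  0.051     ]Traceback (most recent call last):
  File "<stdin>", line 17, in <module>
  File "h.py", line 10, in dep
    c=calibration(n); R=np.array(c['R']); t=np.array(c['t']); K=np.array(c['mtx'])
ValueError: time passes only in moves, steps and waits
```

Everything fits the given sizes: rim R 93 mm, post radius 75 mm, slot radius 86 mm. The axis is c = (0.662,-0.249), the guide direction is -159.2°, and the turntable sits about 46° (0.80 rad) off. I'll close the fingers, then move high to a point behind the post at yaw about 52°.

```bash
python3 -m crank '[{"slide":[0.09,0.0785,0],"dr":[0,0,0.0132]},{"slide":[0.09,0.0785,0],"dr":[0,0,0.0132]},{"slide":[0.09,0.0785,0],"dr":[0,0,0.0132]},{"slide":[0.09,0.0785,0],"dr":[0,0,0.0132]},{"slide":[0.09,0.0785,0],"dr":[0,0,0.0132]},{"slide":[0.09,0.0785,0],"dr":[0,0,0.0132]},{"slide":[0.09,0.0785,0],"dr":[0,0,0.0132]},{"slide":[0.09,0.0785,0],"dr":[0,0,0.0132]},{"slide":[0.09,0.0785,0],"dr":[0,0,0.0132]},{"slide":[0.09,0.0785,0],"dr":[0,0,0.0132]},{"slide":[0.09,0.0785,0],"dr":[0,0,0.0132]},{"slide":[0.09,0.0785,0],"dr":[0,0,0.0132]},{"slide":[0.09,0.0785,0],"dr":[0,0,0.0132]},{"slide":[0.09,0.0785,0],"dr":[0,0,0.0132]},{"slide":[0.09,0.0785,0],"dr":[0,0,0.0132]},{"slide":[0.09,0.0785,0],"dr":[0,0,0.0132]},{"slide":[0,0,0]  ,"dr":[0,0,0]}]' 1 20; python3 -c "
from h import *
print(r.tip_extent,r.sense()['finger_gap'])"
```

```text
t: 1.8
ee_pos: [0.5824, -0.2272, 0.2527]
tool_rot: [-180.0, -0.1, 52.0]
ft_force: [-0.6, -0.7, 0.1]
finger_gap: -0.003
grip_force: 0.0
0.022 -0.0032948428148069243
```

```bash
python3 -m crank '[{"slide":[-0.01,-0.012,-0.1],"dr":[0,0,0]},{"slide":[-0.006,-0.006,-0.1],"dr":[0,0,0]},{"slide":[0,0,-0.1],"dr":[0,0,0]},{"slide":[0,0,-0.1],"dr":[0,0,0]},{"slide":[0,0,-0.1],"dr":[0,0,0]},{"slide":[0,0,-0.05],"dr":[0,0,0]},{"slide":[0,0,0],"dr":[0,0,0]}]'; python3 - <<'E'
from h import *
p,_=grab('side','s1'); cv2.imwrite('pics/s1c.png',cv2.resize(p[110:310,180:440],None,fx=3,fy=3,interpolation=cv2.INTER_CUBIC))
E
```

```text
t: 2.5
ee_pos: [0.5723, -0.2351, 0.0852]
tool_rot: [-179.6, 0.1, 51.7]
ft_force: [0.9, 0.7, 0.9]
finger_gap: 0.002
grip_force: 0.0
```

View pics/s1c.png

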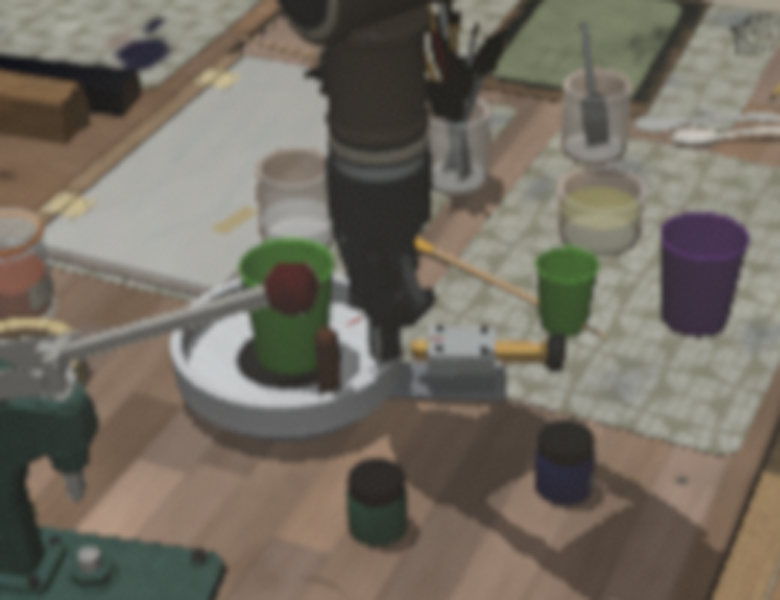

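The shut fingers stand behind the post at crop (385,350), with the post at (327,360), above the rim and clear of the tumbler. Next I'll work out the arc rows.

```bash
python3 - <<'E'
import numpy as np
c=np.array([.6618,-.249]); 
def f(phi,back=.0195):
    a=np.radians(phi); return c+.076*np.array([np.cos(a),np.sin(a)])-back*np.array([np.sin(a),-np.cos(a)])
print((f(141.8)-[.5723,-.2351])/.3)
ph=np.arange(141.8,95,-2.5)
for a,b in zip(ph,ph[1:]): print(b.round(1),f(b).round(4),((f(b)-f(a))/.3).round(3))
print(2.5/180)
E
```

```text
[0.05905304 0.05924943]
139.3 [ 0.5915 -0.2142] [0.005 0.01 ]
136.8 [ 0.593  -0.2112] [0.005 0.01 ]
134.3 [ 0.5948 -0.2082] [0.006 0.01 ]
131.8 [ 0.5966 -0.2053] [0.006 0.01 ]
129.3 [ 0.5986 -0.2025] [0.007 0.009]
126.8 [ 0.6007 -0.1998] [0.007 0.009]
124.3 [ 0.6029 -0.1972] [0.007 0.009]
121.8 [ 0.6052 -0.1947] [0.008 0.008]
119.3 [ 0.6076 -0.1923] [0.008 0.008]
116.8 [ 0.6101 -0.19  ] [0.008 0.008]
114.3 [ 0.6128 -0.1878] [0.009 0.007]
111.8 [ 0.6155 -0.1857] [0.009 0.007]
109.3 [ 0.6183 -0.1837] [0.009 0.007]
106.8 [ 0.6212 -0.1819] [0.01  0.006]
104.3 [ 0.6241 -0.1802] [0.01  0.006]
101.8 [ 0.6272 -0.1786] [0.01  0.005]
99.3 [ 0.6303 -0.1772] [0.01  0.005]
96.8 [ 0.6334 -0.1758] [0.011 0.004]
0.013888888888888888
```

```bash
python3 -m crank '[{"slide":[0.02,0.02,0],"dr":[0,0,0]},{"slide":[0.02,0.02,0],"dr":[0,0,0]},{"slide":[0.019,0.019,0],"dr":[0,0,0]},{"slide":[0.005,0.01,0],"dr":[0,0,-0.0139]},{"slide":[0.005,0.01,0],"dr":[0,0,-0.0139]},{"slide":[0.006,0.01,0],"dr":[0,0,-0.0139]},{"slide":[0.006,0.01,0],"dr":[0,0,-0.0139]},{"slide":[0.007,0.009,0],"dr":[0,0,-0.0139]},{"slide":[0.007,0.009,0],"dr":[0,0,-0.0139]},{"slide":[0.007,0.009,0],"dr":[0,0,-0.0139]},{"slide":[0.008,0.008,0],"dr":[0,0,-0.0139]},{"slide":[0.008,0.008,0],"dr":[0,0,-0.0139]},{"slide":[0.008,0.008,0],"dr":[0,0,-0.0139]},{"slide":[0.009,0.007,0],"dr":[0,0,-0.0139]},{"slide":[0.009,0.007,0],"dr":[0,0,-0.0139]},{"slide":[0.009,0.007,0],"dr":[0,0,-0.0139]},{"slide":[0.01,0.006,0],"dr":[0,0,-0.0139]},{"slide":[0.01,0.006,0],"dr":[0,0,-0.0139]},{"slide":[0,0,0],"dr":[0,0,0]}]'; python3 - <<'E'
from h import *
p,_=grab('top','t2'); cv2.imwrite('pics/t2c.png',cv2.resize(p[125:275,270:440],None,fx=4,fy=4,interpolation=cv2.INTER_CUBIC)[:600])
E
```

```text
t: 4.45
ee_pos: [0.6281, -0.1805, 0.0892]
tool_rot: [179.9, -0.1, 14.2]
ft_force: [-0.2, -0.8, 1.1]
finger_gap: -0.003
grip_force: 0.0
```

View pics/t2c.png

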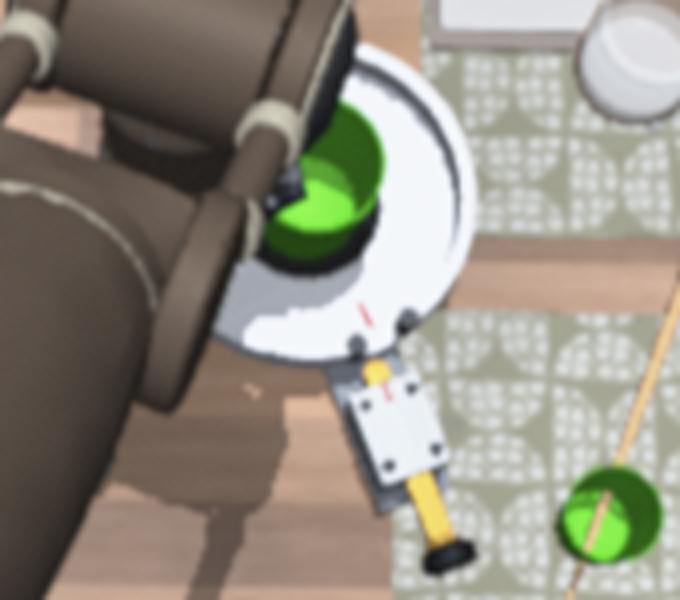

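The post followed: the jambs are now at crop (357,344) and (407,320), and the tumbler hasn't shifted. I'll compute how much turn remains.

```bash
python3 - <<'E'
from h import *
P=lambda x,y,z: ray('top',270+x/4,125+y/4,z)[:2]
c=np.array([.6618,-.249]); ang=lambda d:np.degrees(np.arctan2(d[1],d[0]))
s=P(382,332,.052); print(np.linalg.norm(s-c),'slot',ang(s-c),'remaining',ang(s-c)+159.2)
print('by jambs',ang(P(357,344,.052)-P(407,320,.052))-90-0)
print('guide by bar',ang(P(376,368,.04)-P(447,550,.042)))
E
```

```text
0.08680914833591691 slot -152.24199682739328 remaining 6.958003172606709
by jambs 26.787411464702856
guide by bar 20.731618680861835
```

```bash
python3 -m crank '[{"slide":[0.01,0.005,0],"dr":[0,0,-0.0125]},{"slide":[0.01,0.0045,0],"dr":[0,0,-0.0125]},{"slide":[0.01,0.004,0],"dr":[0,0,-0.0125]},{"slide":[0,0,0],"dr":[0,0,0]},{"slide":[0,0,0],"dr":[0,0,0]}]'; python3 - <<'E'
from h import *
p,_=grab('top','t3'); cv2.imwrite('pics/t3c.png',cv2.resize(p[190:275,330:410],None,fx=7,fy=7,interpolation=cv2.INTER_CUBIC))
E
```

```text
t: 5.0
ee_pos: [0.6363, -0.1767, 0.0885]
tool_rot: [180.0, -0.1, 7.5]
ft_force: [-0.0, 0.5, -0.4]
finger_gap: 0.001
grip_force: 0.0
```

View pics/t3c.png

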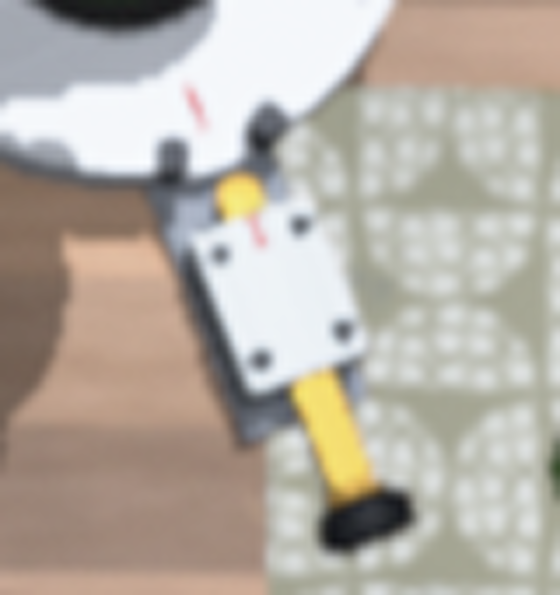

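The jambs are at (172,155) and (267,118), with the nose at (240,195) nearly between them; I'll check the remaining angle numerically.

```bash
python3 - <<'E'
from h import *
P=lambda x,y,z: ray('top',330+x/7,190+y/7,z)[:2]
c=np.array([.6618,-.249]); ang=lambda d:np.degrees(np.arctan2(d[1],d[0]))
s=P(219.5,136.5,.052); a,b=P(261.5,239,.051),P(303,344,.051)
print('slot',ang(s-c),'jambs',ang(P(172,155,.052)-P(267,118,.052))-270+180-0)
print('guide dir',ang(a-b),'guide mid to c',ang(c-(a+b)/2), 'guide axis line offset of c mm', 1e3*np.cross(a-b,c-a)/np.linalg.norm(a-b))
u=(a-b)/np.linalg.norm(a-b); print('slot lateral from guide line mm',1e3*np.cross(u,s-a))
k=P(365,520,.045); print('knob mid',k.round(4),'lateral',1e3*np.cross(u,k-a), 'x',u@(k-c))
E
```

```text
slot -158.61243301013792 jambs 22.41629794429653
guide dir 21.155707066149944 guide mid to c 21.549425763002436 guide axis line offset of c mm 0.9493773876738505
slot lateral from guide line mm 0.6004969026796366
knob mid [ 0.4637 -0.3254] lateral 1.160611679374795 x -0.21234257053164285<stdin>:6: DeprecationWarning: Arrays of 2-dimensional vectors are deprecated. Use arrays of 3-dimensional vectors instead. (deprecated in NumPy 2.0)
<stdin>:7: DeprecationWarning: Arrays of 2-dimensional vectors are deprecated. Use arrays of 3-dimensional vectors instead. (deprecated in NumPy 2.0)
<stdin>:8: DeprecationWarning: Arrays of 2-dimensional vectors are deprecated. Use arrays of 3-dimensional vectors instead. (deprecated in NumPy 2.0)
```

It's aligned within about 1°. I'll retract along the tangent, rise, move behind the knob, and then check.

```bash
python3 -m crank '[{"slide":[-0.033,-0.004,0],"dr":[0,0,0]},{"slide":[-0.033,-0.004,0],"dr":[0,0,0]},{"slide":[0,0,0.08],"dr":[0,0,0]},{"slide":[0,0,0.08],"dr":[0,0,0]},{"slide":[0,0,0.08],"dr":[0,0,0]},{"slide":[0,0,0.08],"dr":[0,0,0]},{"slide":[0,0,0.08],"dr":[0,0,0]},{"slide":[-0.0815,-0.068,0],"dr":[0,0,0.0094]},{"slide":[-0.0815,-0.068,0],"dr":[0,0,0.0094]},{"slide":[-0.0815,-0.068,0],"dr":[0,0,0.0094]},{"slide":[-0.0815,-0.068,0],"dr":[0,0,0.0094]},{"slide":[-0.0815,-0.068,0],"dr":[0,0,0.0094]},{"slide":[-0.0815,-0.068,0],"dr":[0,0,0.0094]},{"slide":[-0.0815,-0.068,0],"dr":[0,0,0.0094]},{"slide":[-0.0815,-0.068,0],"dr":[0,0,0.0094]},{"slide":[0,0,0],"dr":[0,0,0]},{"slide":[0,0,0],"dr":[0,0,0]}]'
```

```text
t: 6.75
ee_pos: [0.4194, -0.3425, 0.2082]
tool_rot: [-180.0, -0.0, 20.8]
ft_force: [0.0, 0.7, 0.4]
finger_gap: -0.0
grip_force: 0.0
```

```bash
python3 -m crank '[{"slide":[0,0,-0.1],"dr":[0,0,0]},{"slide":[0,0,-0.1],"dr":[0,0,0]},{"slide":[0,0,-0.1],"dr":[0,0,0]},{"slide":[0,0,-0.1],"dr":[0,0,0]},{"slide":[0,0,-0.08],"dr":[0,0,0]},{"slide":[0,0,-0.06],"dr":[0,0,0]},{"slide":[0,0,0],"dr":[0,0,0]},{"slide":[0,0,0],"dr":[0,0,0]}]'; python3 - <<'E'
from h import *
p,_=grab('side','s4'); cv2.imwrite('pics/s4c.png',cv2.resize(p[150:300,230:440],None,fx=3.8,fy=3.8,interpolation=cv2.INTER_CUBIC))
E
```

```text
t: 7.55
ee_pos: [0.421, -0.3418, 0.0462]
tool_rot: [-180.0, 0.0, 21.0]
ft_force: [-0.2, -0.1, 0.5]
finger_gap: 0.004
grip_force: 0.0
```

View pics/s4c.png

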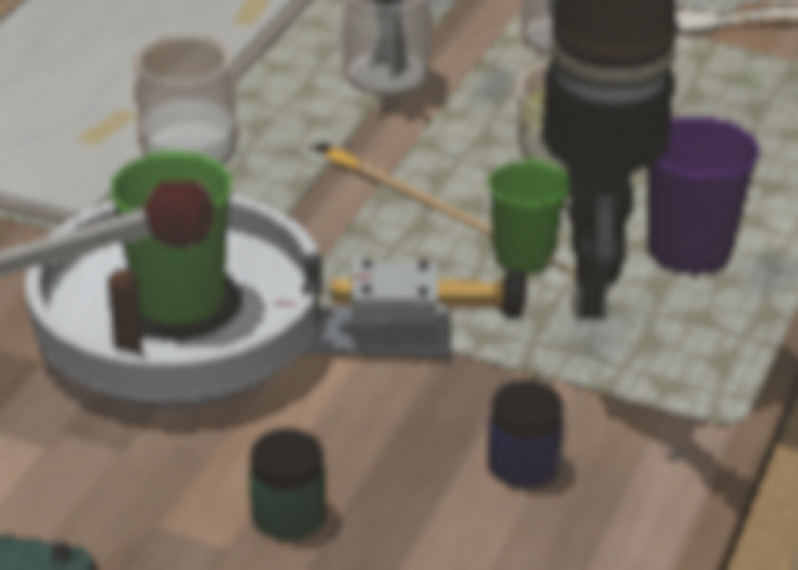

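The fingers at (590,290) stand in line behind the knob at (513,292), and the slot faces the bolt. Pushing along u = 21°.

```bash
python3 -m crank '[{"slide":[0.026,0.01,0],"dr":[0,0,0]},{"slide":[0.026,0.01,0],"dr":[0,0,0]},{"slide":[0.013,0.005,0],"dr":[0,0,0]},{"slide":[0.013,0.005,0],"dr":[0,0,0]},{"slide":[0.013,0.005,0],"dr":[0,0,0]},{"slide":[0.013,0.005,0],"dr":[0,0,0]},{"slide":[0.013,0.005,0],"dr":[0,0,0]},{"slide":[0.013,0.005,0],"dr":[0,0,0]},{"slide":[0.013,0.005,0],"dr":[0,0,0]},{"slide":[0.013,0.005,0],"dr":[0,0,0]},{"slide":[0,0,0],"dr":[0,0,0]}]'
```

```text
t: 8.7
ee_pos: [0.468, -0.3242, 0.0462]
tool_rot: [180.0, -0.0, 21.0]
ft_force: [-0.8, -0.2, 0.3]
finger_gap: -0.001
grip_force: 0.0
```

```bash
python3 -m crank '[{"slide":[0.012,0.0046,0],"dr":[0,0,0]},{"slide":[0.012,0.0046,0],"dr":[0,0,0]},{"slide":[0.007,0.0027,0],"dr":[0,0,0]},{"slide":[0,0,0],"dr":[0,0,0]}]'; python3 - <<'E'
from h import *
p,_=grab('top','t5'); cv2.imwrite('pics/t5c.png',cv2.resize(p[130:280,300:460],None,fx=4,fy=4,interpolation=cv2.INTER_CUBIC))
E
```

```text
t: 9.1
ee_pos: [0.477, -0.3207, 0.0461]
tool_rot: [-180.0, -0.0, 21.0]
ft_force: [-0.6, -0.0, 0.3]
finger_gap: -0.002
grip_force: 0.3
```

```bash
python3 -m crank '[{"slide":[0.006,0.0023,0],"dr":[0,0,0]},{"slide":[0.006,0.0023,0],"dr":[0,0,0]}]'
```

```text
t: 9.35
ee_pos: [0.48, -0.3195, 0.0462]
tool_rot: [-180.0, 0.0, 21.0]
ft_force: [-2.6, -1.6, 0.2]
finger_gap: -0.002
grip_force: 1.0
```

View pics/t5c.png

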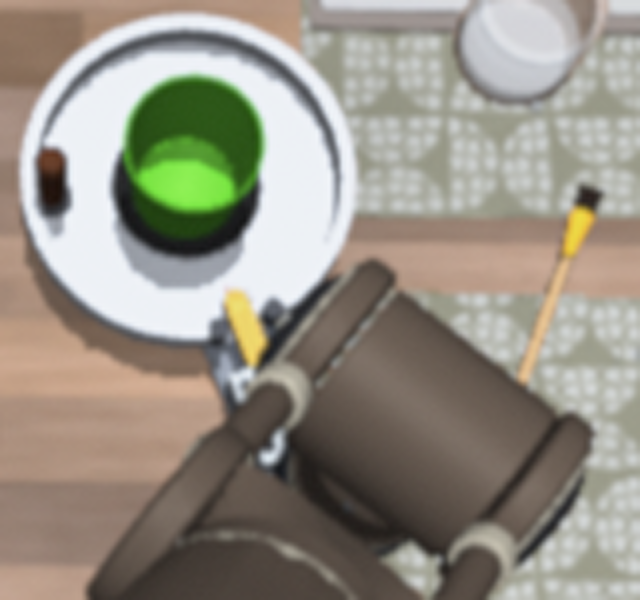

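The nose at (236,296) is through the slot, and the tumbler is still centred. I'll keep pressing until it stops.

```bash
python3 -m crank '[{"slide":[0.006,0.0023,0],"dr":[0,0,0]},{"slide":[0.006,0.0023,0],"dr":[0,0,0]},{"slide":[0,0,0],"dr":[0,0,0]}]'
```

```text
t: 9.65
ee_pos: [0.4818, -0.3188, 0.0461]
tool_rot: [-179.9, 0.3, 21.0]
ft_force: [-7.8, -4.4, 2.3]
finger_gap: -0.0
grip_force: 4.2
```

```bash
python3 -m crank '[{"slide":[0.006,0.0023,0],"dr":[0,0,0]},{"slide":[0,0,0],"dr":[0,0,0]}]'
```

```text
t: 9.85
ee_pos: [0.4819, -0.3187, 0.0461]
tool_rot: [-179.9, 0.5, 21.1]
ft_force: [-12.6, -6.8, 4.6]
finger_gap: -0.004
grip_force: 6.8
```

The position holds while the force rises, so the knob is against the guide. I'll back off along -u, rise and move aside, then look once more.

```bash
python3 -m crank '[{"slide":[-0.04,-0.0154,0],"dr":[0,0,0]},{"slide":[-0.06,-0.023,0],"dr":[0,0,0]},{"slide":[-0.06,-0.023,0],"dr":[0,0,0]},{"slide":[0,0,0.1],"dr":[0,0,0]},{"slide":[0,0,0.1],"dr":[0,0,0]},{"slide":[0,0,0.1],"dr":[0,0,0]},{"slide":[0,0,0.1],"dr":[0,0,0]},{"slide":[0,0,0.1],"dr":[0,0,0]},{"slide":[0,0,0.1],"dr":[0,0,0]},{"slide":[-0.08,-0.1,0],"dr":[0,0,0]},{"slide":[-0.08,-0.1,0],"dr":[0,0,0]},{"slide":[-0.08,-0.1,0],"dr":[0,0,0]},{"slide":[-0.08,-0.1,0],"dr":[0,0,0]},{"slide":[-0.08,-0.1,0],"dr":[0,0,0]},{"slide":[0,0,0],"dr":[0,0,0]},{"slide":[0,0,0],"dr":[0,0,0]}]'; python3 - <<'E'
from h import *
p,_=grab('top','t6'); cv2.imwrite('pics/t6c.png',cv2.resize(p[130:300,270:440],None,fx=3.5,fy=3.5,interpolation=cv2.INTER_CUBIC))
E
```

```text
t: 11.45
ee_pos: [0.3166, -0.4862, 0.226]
tool_rot: [-180.0, -0.1, 20.8]
ft_force: [-0.0, 0.1, -0.1]
finger_gap: 0.0
grip_force: 0.0
```

View pics/t6c.png

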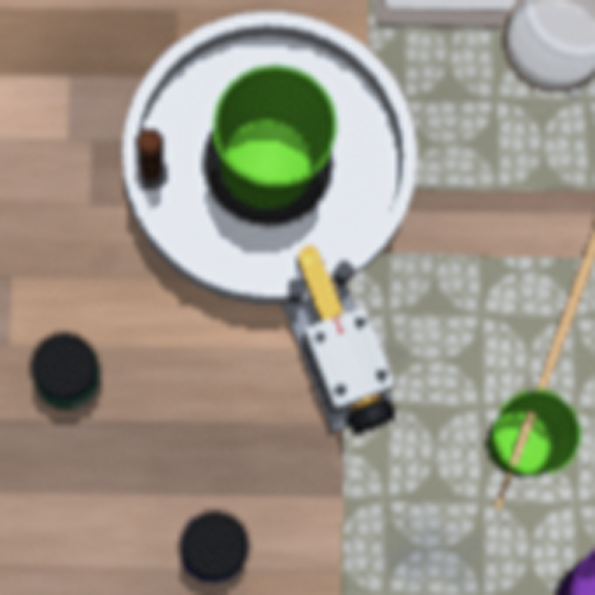

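The knob at (370,413) has its collar against the guide, and the nose at (308,252) is inside the rim through the slot. The tumbler is centred, both pots are unmoved and the arm is clear.

```bash
python3 -c "
from cell import r
print(r.close_job())"
```

```text
the job is handed in; nothing more can be done
None
```

The turntable is locked and the job handed in at about 11.5 s, but no verdict came back: the last picture shows the bolt home through the slot, the tumbler centred, both ink pots unmoved and the arm clear (the pin tin, out of that crop, was never approached).

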